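# Pop the grating insert out of the kitchen slicer and catch it with the other finger

## Robot

A 6-joint arm with a two-finger parallel gripper is mounted at the origin on the work surface. World frame = base frame: x ahead of the robot, y to its left, z up, the work surface at z = 0. Lengths are in m, angles in rad, forces in N, time in s.
With the tool pointing down it reaches from about 0.25 to 0.8 m from the base axis. Payload 3.9 kg.
Tool frame: the origin (TCP) lies on the mounting face of the last link; the fingertips stand 173 mm ahead of it and the grasp point (between the pads) lies 155 mm ahead of it; z points along the fingers, x is the direction in which the jaws open and shut, and the axes are right-handed (so a half turn about z gives the same grasp; the last joint's range is limited). The gripper opens to 85 mm and grips with 20 to 120 N. Pads are 22 mm wide; open, the fingers measure 114 mm over their backs; the gripper's body (76 mm by 85 mm) begins 54 mm behind the grasp point. The pads swing forward as they close: fully open they stand 13 mm farther back than shut.
Start: joints at [1.31, 0.26, -0.138, 1.173, 0, 1.571], TCP at [0.135, 0.507, 0.405] pointing down, gripper open.
Joint ranges: [-2.78, 2.78], [-0.83, 1.72], [-1.28, 1.37], [-1.9, 2.12], [-1.57, 1.48], [-3.14, 3.14]. Speed limits (rad/s): [2.57, 2.57, 3.14, 3.14, 3.14, 3.14].

## Interface

Orientations are given as a unit quaternion [w, x, y, z].
In Python, from plant import bot, vision, finish_job gives the robot as it stands.
- The arm moves only by the tool move_arm, never from a script. Its arguments are lists of equal length, an entry for each row: "slide": the shift along the tool's x, y, z scaled (see below), a list of three; "turn": the turn about the tool's z scaled (see below); "hand": the closure, from 0 (fully open) to 1 (shut). In form: {"slide": [[dx, dy, dz], ...], "turn": [turn, ...], "hand": [hand, ...]}. A call has 1 to 20 rows; each row is the pose to reach, as a shift and turn from the pose commanded when the call began, along the tool's axes at that moment; what a row does not reach only later rows make up. The controller multiplies each number of a shift by 0.4 m and each number of a turn by 120 degrees. A row lasts 1/10 s, in which the tool goes at most 50 mm and 8.59 degrees, less where a joint would pass 70% of its speed; a pose out of reach is approached as far as the arm can. A call with a number of a shift or a turn outside -1 to 1 is refused whole. A call with a gripper value outside its range is refused whole. The fingers move at their own pace and stop on an object; the grip force is fixed at half the most. Time passes only in rows, so rows that repeat a pose let the fingers close. It gives the time, the measured TCP pose, the force and the opening at its end, in the units of the state.
- bot.get_obs(): the state, without advancing time (a new reading comes with each control period).
- vision.read_camera(name): name is "scene" or "top" or "wrist"; returns a dict with "pixels" (480x640x3 uint8, red, green, blue), "range_z" (480x640 float32, m along the optical axis (not along the pixel's ray), 0 where there is no reading), "vfov" (degrees; the focal length in pixels is half the picture's height over the tangent of half this angle, whatever the lens; pixels are square), "cx", "cy" (the principal point, pixels), "D" ([k1, k2, p1, p2, k3] as OpenCV has them; the pictures are not rectified), "R" (3x3) and "t" (3): a world point X has camera coordinates R X + t. Camera axes: x right, y down, z forward; pixel columns grow to the right and rows downward; lengths in m; the calibration is good to about 2 mm. A picture is of the moment at which its call begins.
- finish_job(): hands the job in, once; it reports no verdict.
Trained networks look in a picture, given as the dict that the camera call returned (one of the last four; its "shot" number tells which), for a name from the list of things; names that differ only in an ending like _2 or _b are one class to them, and where a whole thing is asked for, a point or a joint stands for the part that bears it (a point fixed in the world has none). Each returns a list of dicts, best first, with "score" (0 to 1); they miss things now and then, are a little off and sometimes report something else, mostly with a low value. They report only what shows in the picture. A call takes as long as a camera call. They do not tell look-alikes from the thing itself.
- vision.look_for(picture, target): "xyz" ([x, y, z] in m, in the coordinates of the camera as it stood for that picture, good to about 4 mm: the middle of the surface that is visible of it).
The state is a dict: "time_s": time; "joint_positions": joint angles; "qd": joint speeds; "joint_torque": joint torques, N m; "ee_pos": TCP position; "tool_rot": TCP orientation; "ft_force": force on the tool from outside, world axes, zero at the start; "moment": the same for the moment, N m; "gripper_width": finger opening in m.
Only numpy, scipy, OpenCV 4.12 (cv2) and the standard library are available. Lean on these libraries where they do the work, as an engineer would, in place of code of your own. Each camera call takes 0.05 s, during which the arm holds its last target. There are 200 camera calls.

## Task

Take the green grating insert out of its lock in the slicer: press the red release key all the way down with one finger and, with the other finger standing in the insert's way on the steel runway, catch it as the spring shoots it out, before it runs off the low end. Do not lift the insert, and leave the box grater, the mug, the hand guard and the jar where they are. The program finishes while holding: the key still pressed down by one finger and the insert at rest against the other, out of its seat but still on the runway.

Things in the scene. Friction and masses are not known exactly. Their poses are not given: they have to be found in the camera images.
- slicer: Kitchen slicer (mandoline): white frame 430 long x 112 mm wide, 165 mm high at its grey hand grip, fixed on an 18 mm chopping board. Origin: underside, centre line, 18 mm above the table. x points level from the grip to the open low end, y across, z up. The bed slopes 18 degrees down along +x. Rails: inner faces y = +-47 mm, outer +-56 mm, with inward guide lips that leave y = +-43 mm open above.
- runway (a point): Point on the steel runway (channel floor) on its centre line, level with the key: slicer x = +55, y = 0, z = +60 mm. The runway drops 0.325 mm per mm of slicer x (18 degrees) and the rail tops stand 20 mm above it.
- runway_end (a point): Middle of the runway's open low end, at slicer x = +168 mm; nothing stops a part there.
- key_top (a point): Centre of the top of the red release key, a level cap 32 mm (along slicer x) x 28 mm (along slicer y) in a white housing outside the rail on the slicer's +y side; at slicer x = +55, y = +75, z = +75 mm when up: 15 mm above the runway beside it, 5 mm below the rail top. It moves straight down when pressed. The housing top lies 11 mm below the raised cap's top.
- release_key (a joint): Travel of the release key in m: 0 up, 0.008 fully down (hard stop). Spring return, 2 N at the start and 6 N fully down. The steel catch in front of the insert sinks with it and lets the insert go at about 0.006.
- insert: Grating insert: green plastic frame round a perforated steel plate, 90 mm (down the slope) x 92 (across) x 14 mm thick, about 0.16 kg. Origin: centre of its underside; axes parallel to the slicer's while it lies on the bed. Locked, its origin is at slicer x = -29, y = 0, z = +87 mm. It runs between the rails, under the lips. A spring (3 N, 1 N at its 45 mm end) shoots it along +x in under 0.5 s.
- insert_front (a point): Middle of the top edge of the insert's leading (downhill) face, 14 mm above the runway; locked, at slicer x = +18 mm, so it meets a finger that stands beside the key after about 25 to 35 mm.
- grater: Bystander: steel box grater, 105 x 80 x 226 mm high with its handle, standing on the table; origin at the centre of its underside.
- mug: Bystander: white mug, 82 mm across, 95 mm high; origin at the centre of its underside.
- guard: Bystander: grey round hand guard of the slicer, 96 mm across, 54 mm high; origin at the centre of its underside.
- jar: Bystander: glass jar with green cap, 68 mm across, 88 mm high; origin at the centre of its underside.
Things that resemble listed ones, but are neither listed nor needed, are in the scene too. Leave any blue look-alike of the insert alone.

How it is judged:
On the way, in this order (a step that is already met when the one before it is completed fails the run):
1. the release key is pressed down with a finger until the catch lets go (value of joint release_key above 0.005 m and contact force between the fingers and release_key above 0.5 N).
2. the insert has popped out and is stopped by a finger on the runway while the key is held down (x of insert in the frame of slicer between -0.017 and 0.07 m and linear speed of insert below 0.03 m/s and contact force between the fingers and insert above 0.1 N and contact force between the fingers and release_key above 0.5 N), for 0.3 s.
At the end, for the whole second after the job is handed in: The key is held at least 5 mm down by a finger (over 0.5 N); the insert lies flat on the runway (within 0.12 rad), its origin between 12 and 98 mm further along the slicer's x axis than in its seat, at rest (under 0.03 m/s) against a finger (over 0.1 N) (all of step 2 and value of joint release_key above 0.005 m and angle between insert's own z axis and vertical below 0.12 rad); the arm keeps its last pose, push and grip.
It fails at once if the insert runs off the low end of the runway (x of insert in the frame of slicer above 0.12 m).
It fails at once if the insert is lifted from the runway (z of insert in the frame of slicer above 0.1 m).
It fails at once if the grater, mug, hand guard or jar is moved more than 20 mm (distance of any of grater, mug, guard, jar from where it was at the start of the episode above 0.02 m).
It also fails if it takes over 32 s, if anything falls off the work surface, if the arm or the gripper's body presses on something with over 40 N, if the wrist force passes 120 N, or if a joint passes its speed limit or range.

## Working session

There is one attempt and no reset: what is moved stays moved. The work goes in short steps, Python scripts to look and compute and a tool call to move; the robot and the scene stay as the last step left them, time stands still between calls to the robot, and variables do not carry over. Pictures are saved under pics/ and viewed, about 8 in all and at most 12, crops included, and the job is handed in when it is done.

Besides the shell and the picture viewer there is one more tool, called after ">>>" by a JSON object that holds its "op" and its "data". move_arm: Moves the arm, as the interface text tells. Its arguments: {"type":"object","properties":{"slide":{"type":"array","items":{"type":"array","items":{"type":"number"}}},"turn":{"type":"array","items":{"type":"number"}},"hand":{"type":"array","items":{"type":"number"}}},"required":["slide","turn","hand"]}

```bash
mkdir -p pics; ls
cat > h.py <<'E'
import numpy as np, cv2
from plant import bot, vision, finish_job
def K(p):
    f=240/np.tan(np.radians(p["vfov"])/2); return np.array([[f,0,p["cx"]],[0,f,p["cy"]],[0,0,1.]])
def world(p,uv,z=None):
    n=cv2.undistortPoints(np.array([[uv]],float),K(p),np.array(p["D"],float))[0,0]
    u,v=int(round(uv[0])),int(round(uv[1]))
    R=np.array(p["R"]);t=np.array(p["t"])
    d=np.array([n[0],n[1],1])
    if z is None: Z=np.median(p["range_z"][v-1:v+2,u-1:u+2])
    else:
        c=-R.T@t; r=R.T@d; Z=(z-c[2])/r[2]
    return R.T@(d*Z-t)
def cw(p,x): return np.array(p["R"]).T@(np.array(x)-np.array(p["t"]))
def proj(p,X):
    r,_=cv2.Rodrigues(np.array(p["R"],float)); return cv2.projectPoints(np.array(X,float).reshape(-1,3),r,np.array(p["t"],float),K(p),np.array(p["D"],float))[0][:,0]
def save(p,n): cv2.imwrite("pics/"+n,p["pixels"][:,:,::-1])
E
python3 - <<'E'
from h import *
np.set_printoptions(precision=3,suppress=True)
print(bot.get_obs())
for c in("scene","top"):
    p=vision.read_camera(c); save(p,c+"1.png")
    np.savez(c+"1.npz",**{k:np.array(v) for k,v in p.items()})
    for n in("slicer","key_top","insert","insert_front","runway_end","grater","mug","guard","jar"):
        try:
            for d in vision.look_for(p,n)[:3]: 
                x=cw(p,d["xyz"]); print(c,n,d["score"],x,proj(p,x)[0])
        except Exception as e: print(n,e)
E
```

```text
pics
{'time_s': 0.0, 'joint_positions': array([ 1.31 ,  0.261, -0.139,  1.173,  0.   ,  1.571]), 'qd': array([-0.002,  0.001, -0.001, -0.   ,  0.   ,  0.001]), 'joint_torque': array([ -0.   , -40.567,  25.392,   0.019,   0.   ,   0.   ]), 'ee_pos': array([0.135, 0.507, 0.404]), 'tool_rot': array([ 0.001,  0.793,  0.609, -0.001]), 'ft_force': array([-0.343,  0.139,  0.002]), 'moment': array([ 0.035,  0.045, -0.01 ]), 'gripper_width': 0.08538558548820399}
scene slicer 0.79 [ 0.522 -0.078  0.096] [322.095 223.413]
scene key_top 0.64 [0.526 0.01  0.094] [343.416 251.952]
scene key_top 0.21 [ 0.455 -0.317  0.056] [296.833 171.219]
scene insert 0.79 [ 0.481 -0.095  0.116] [335.379 204.9  ]
scene insert 0.78 [ 0.314 -0.377  0.004] [333.175 162.21 ]
scene insert 0.55 [ 0.794 -0.187  0.008] [179.84  266.278]
scene insert_front 0.91 [ 0.791 -0.182  0.013] [181.739 265.939]
scene insert_front 0.73 [ 0.313 -0.382  0.013] [332.565 158.55 ]
scene insert_front 0.63 [ 0.484 -0.091  0.116] [335.091 206.19 ]
scene runway_end 0.73 [ 0.516 -0.073  0.093] [325.409 225.046]
scene runway_end 0.28 [ 0.457 -
[... 414 characters left out ...]
243.793]
top key_top 0.32 [ 0.475 -0.092  0.119] [346.176 267.543]
top insert 0.88 [ 0.474 -0.092  0.122] [346.123 268.172]
top insert 0.88 [ 0.608 -0.432  0.008] [487.407 210.143]
top insert 0.67 [ 0.308 -0.373  0.009] [463.763 338.939]
top insert_front 0.98 [ 0.301 -0.376  0.009] [465.122 341.897]
top insert_front 0.8 [ 0.607 -0.432  0.01 ] [488.075 210.602]
top insert_front 0.68 [ 0.473 -0.09   0.115] [345.032 268.478]
top runway_end 0.56 [ 0.437 -0.096  0.134] [348.288 286.143]
top grater 0.88 [ 0.646 -0.272  0.144] [433.489 185.04 ]
top mug 0.7 [0.52  0.158 0.018] [234.874 247.166]
top guard 0.62 [0.37  0.117 0.017] [252.065 312.327]
top jar 0.85 [ 0.446 -0.334  0.086] [456.106 280.689]
```

View pics/scene1.png

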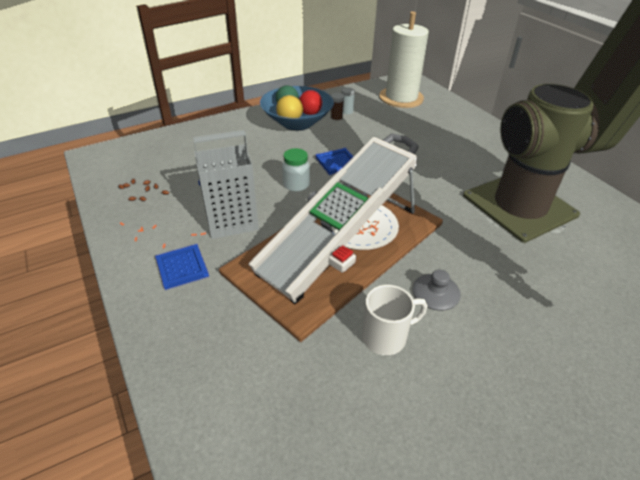

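View pics/top1.png

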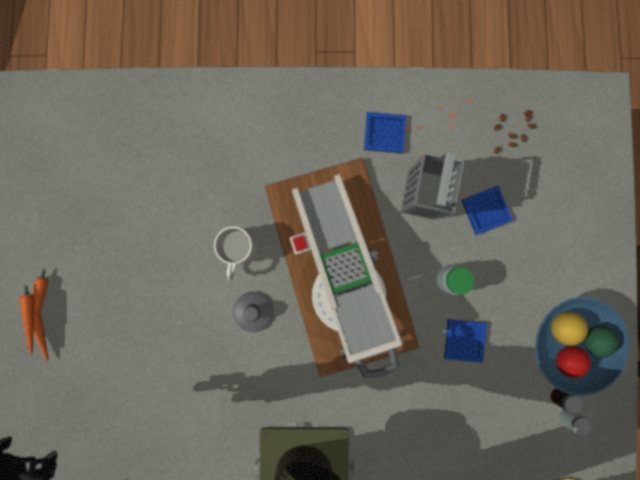

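The target is the green grating insert at top (347,268), in the slicer. The blue look-alikes are at (386,132), (487,210) and (466,341) and get left alone. The red key is at (300,243), on the slicer's left (+y) side. Next I measure the slicer pose.

```bash
cat > meas.py <<'E'
from h import *
from scipy.optimize import least_squares
np.set_printoptions(precision=4,suppress=True)
def mask(p,col):
    h=cv2.cvtColor(p["pixels"],cv2.COLOR_RGB2HSV).astype(int); H,S,V=h[...,0],h[...,1],h[...,2]
    return ((S>110)&(V>50)&((H<8)|(H>172)) if col=="red" else (S>90)&(V>40)&(H>45)&(H<85))
def comp(m,near):
    n,l,s,c=cv2.connectedComponentsWithStats(cv2.morphologyEx(m.astype(np.uint8),cv2.MORPH_CLOSE,np.ones((15,15))))
    i=1+np.argmin([np.hypot(*(c[k]-near))-0.01*s[k,4]for k in range(1,n)])
    return l==i
def go(p,k,g,yaw0=0.3):
    k=comp(mask(p,"red"),k); g=comp(mask(p,"green"),g)
    out={}
    for n,m in(("key",k),("ins",g)):
        ct=max(cv2.findContours(m.astype(np.uint8),0,2)[0],key=cv2.contourArea)
        r=cv2.minAreaRect(ct); z=np.median(p["range_z"][m])
        X=np.array([world(p,q) for q in np.argwhere(m)[::max(1,m.sum()//400),::-1]])
        print(n,"px",r[0],r[1],m.sum(),"mean",X.mean(0),"med z",np.median(X[:,2]))
        out[n]=X
        rr=cv2.minAreaRect((X[:,:2]*1000).astype(np.float32)); print("  rect",rr)
        zk=np.median(X[:,2]); print("  rectcentre world@z",world(p,r[0],zk))
    return out
E
python3 - <<'E'
from meas import *
p=vision.read_camera("top"); go(p,(300,243),(347,268))
p2=vision.read_camera("scene"); go(p2,(343,254),(340,205))
# rail line directions in top picture
def tow(a,z): return world(p,a,z)
print([world(p,q) for q in((300,243),(297,215),(350,215),(325,215),(321,183))])
E
```

```text
key px (299.74530029296875, 242.8584747314453) (13.59869384765625, 11.950366973876953) 158 mean [0.5276 0.006  0.0929] med z 0.09292922547865805
  rect ((527.6805419921875, 5.972987174987793), (29.125886917114258, 25.857898712158203), 16.07808494567871)
  rectcentre world@z [0.5277 0.0059 0.0929]
ins px (345.4500427246094, 267.3500061035156) (42.058284759521484, 38.57978057861328) 509 mean [ 0.4765 -0.0949  0.1187] med z 0.12192488178118593
  rect ((476.048583984375, -90.37249755859375), (87.51249694824219, 80.03470611572266), 18.331588745117188)
  rectcentre world@z [ 0.4758 -0.0907  0.1219]
key px (342.5000305175781, 252.50003051757812) (14.142135620117188, 16.970561981201172) 205 mean [0.5274 0.0091 0.0909] med z 0.09355188657094207
  rect ((499.1907958984375, -12.112358093261719), (106.06050872802734, 32.96697235107422), 35.78786087036133)
  rectcentre world@z [0.5279 0.0103 0.0936]
ins px (338.1261901855469, 204.6549530029297) (33.29225158691406, 49.062259674072266) 505 mean [ 0.4855 -0.0977  0.1167] med z 0.11097855746572949
  rect ((476.6632995605469, -90.55593872070312), (87.60781860351562, 79.14630126953125), 17.76541519165039)
  rectcentre world@z [ 0.4727 -0.0981  0.111 ]
[array([0.5274, 0.0053, 0.0937]), array([0.5943, 0.0149, 0.016 ]), array([ 0.588 , -0.1023,  0.0929]), array([ 0.5903, -0.0489,  0.0649]), array([ 0.6682, -0.0403,  0.0204])]
```

>>> {"op": "move_arm", "data": {"slide": [[-0.55,0.7,0],[-0.55,0.7,0],[-0.55,0.7,0],[-0.55,0.7,0],[-0.55,0.7,0],[-0.55,0.7,0],[-0.55,0.7,0],[-0.55,0.7,0],[-0.55,0.7,0],[-0.55,0.7,0],[-0.55,0.7,0],[-0.55,0.7,0]], "turn": [-0.275,-0.275,-0.275,-0.275,-0.275,-0.275,-0.275,-0.275,-0.275,-0.275,-0.275,-0.275], "hand": [0.3,0.3,0.3,0.3,0.3,0.3,0.3,0.3,0.3,0.3,0.3,0.3]}}

```text
time_s: 2.3
ee_pos: [0.3486, 0.2233, 0.4047]
tool_rot: [-0.0, 0.587, 0.81, 0.0]
ft_force: [0.7, 1.7, 0.1]
gripper_width: 0.06
```

>>> {"op": "move_arm", "data": {"slide": [[-0.748,0.263,0.1],[-0.748,0.263,0.1],[-0.748,0.263,0.1],[-0.748,0.263,0.1],[-0.748,0.263,0.1],[-0.748,0.263,0.1],[-0.748,0.263,0.1],[-0.748,0.263,0.1],[-0.748,0.263,0.1],[-0.748,0.263,0.1],[-0.748,0.263,0.1]], "turn": [0,0,0,0,0,0,0,0,0,0,0], "hand": [0.3,0.3,0.3,0.3,0.3,0.3,0.3,0.3,0.3,0.3,0.3]}}

```text
time_s: 3.4
ee_pos: [0.5412, -0.0279, 0.3651]
tool_rot: [-0.0, 0.586, 0.81, 0.0]
ft_force: [0.6, 0.0, 0.3]
gripper_width: 0.0596
```

Run:
```python
from meas import *
p=vision.read_camera("wrist"); save(p,"w1.png"); o=bot.get_obs(); print(o["ee_pos"],o["tool_rot"],o["time_s"],p["t"])
k=mask(p,"red"); g=mask(p,"green"); print(k.sum(),g.sum())
for m in(k,g):
    if m.sum()>50: print(np.argwhere(m).mean(0)[::-1])
```

```text
[ 0.5413 -0.0281  0.3652] [0.0001 0.5865 0.8099 0.0002] 3.45 [ 0.1951 -0.5112  0.2038]
1741 9038
[371.4377 237.9592]
[248.8649  98.3974]
```

View pics/w1.png

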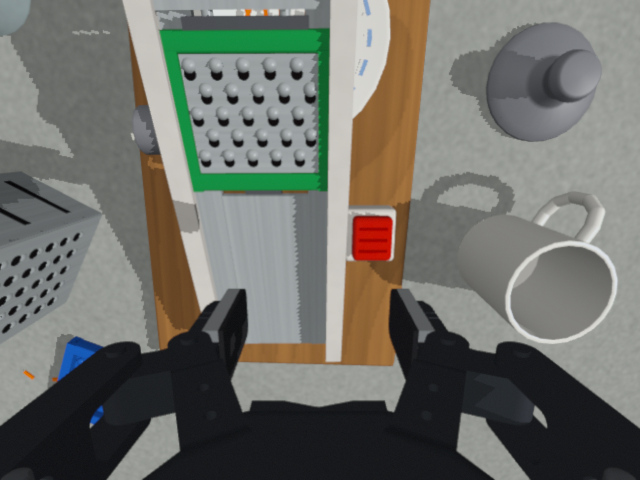

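The wrist view shows the green insert at (249,100), locked, and the red key at (371,238). The right finger lies on the key's side and the left finger over the runway. I'll use depth to locate the key and fingertips.

Run:
```python
from meas import *
p=vision.read_camera("wrist"); o=bot.get_obs(); T=o["ee_pos"]
k=mask(p,"red"); X=np.array([world(p,q) for q in np.argwhere(k)[::4,::-1]]); km=np.median(X,0)
ex=np.array([np.cos(np.radians(18)),np.sin(np.radians(18)),0]); ey=np.array([-ex[1],ex[0],0])
print("key",km,X.min(0),X.max(0)); print("key rect",cv2.minAreaRect((X[X[:,2]>.085][:,:2]*1000).astype(np.float32)))
s=lambda P:np.array([(P-km)@ex*1000+55,(P-km)@ey*1000+75,P[2]*1000-18])
for n,q in(("rail in@key",(326,238)),("rail out",(349,238)),("runway",(270,240)),("ins corner",(328,188)),("ins corner L",(194,190)),("ins back R",(328,30))): print(n,s(world(p,q)))
# tips: points nearer than 0.3 m
print("T",s(T))
for n,a in(("L",slice(195,262)),("R",slice(380,450))):
    P=np.array([world(p,(u,v)) for v in range(280,360,2) for u in range(a.start,a.stop,2) if 0<p["range_z"][v,u]])
    S=np.array([s(q) for q in P]); S=S[(S[:,2]>130)]; 
    print(n,len(S),"zmin",S[:,2].min()); L=S[S[:,2]<S[:,2].min()+12]; print(L.min(0),L.max(0))
    print(S[np.argsort(S[:,2])[:8]])
```

```text
key [0.5268 0.0073 0.0918] [ 0.5099 -0.2405  0.0008] [0.8017 0.0237 0.0933]
key rect ((527.9561767578125, 8.446096420288086), (31.23760986328125, 27.205841064453125), 18.82062339782715)
rail in@key [59.5238 43.6041 58.6273]
rail out [58.431  60.3366 62.4535]
runway [61.7683  1.6919 56.6501]
ins corner [18.4721 43.7121 91.0154]
ins corner L [ 20.6003 -41.7367  86.5256]
ins back R [-64.0538  42.1709 112.5881]
T [ 57.8793  36.639  347.1613]
L 769 zmin 177.16737178908005
[ 47.604   -4.8783 177.1674] [ 68.9755   7.6056 188.9417]
[[ 62.1544   7.3643 177.1674]
 [ 62.9174   7.3904 177.5046]
 [ 63.7372   7.3928 177.7324]
 [ 64.3551   7.4764 178.3346]
 [ 65.1728   7.4787 178.5618]
 [ 66.052    7.4569 178.6779]
 [ 50.4519   7.4103 178.6859]
 [ 51.2469   7.4128 178.9069]]
R 840 zmin 177.49996849055395
[ 47.1521  67.0196 177.5   ] [ 68.6695  80.2655 189.4226]
[[ 61.7611  67.2709 177.5   ]
 [ 62.5797  67.2748 177.7275]
 [ 63.3446  67.2564 178.0562]
 [ 65.1435  67.3301 178.2124]
 [ 64.096   67.2329 178.4077]
 [ 65.9635  67.334  178.4403]
 [ 50.3003  67.2484 178.5211]
 [ 67.6877  67.3749 178.7477]]
```

>>> {"op": "move_arm", "data": {"slide": [[0,0,0.08],[0,0,0.16],[0,0,0.235],[0,0,0.235],[0,0,0.235],[0,0,0.235]], "turn": [0,0,0,0,0,0], "hand": [0.3,0.3,0.3,0.3,0.3,0.3]}}

```text
time_s: 4.1
ee_pos: [0.5428, -0.0292, 0.2726]
tool_rot: [0.001, 0.587, 0.809, 0.001]
ft_force: [0.7, 0.4, -1.0]
gripper_width: 0.0601
```

Run:
```python
from meas import *
p=vision.read_camera("scene"); P=p["pixels"][160:300,240:440]; cv2.imwrite("pics/s2.png",cv2.resize(P[:,:,::-1],(800,560),interpolation=2))
print(bot.get_obs()["ee_pos"])
```

```text
[ 0.5429 -0.0293  0.2727]
```

View pics/s2.png

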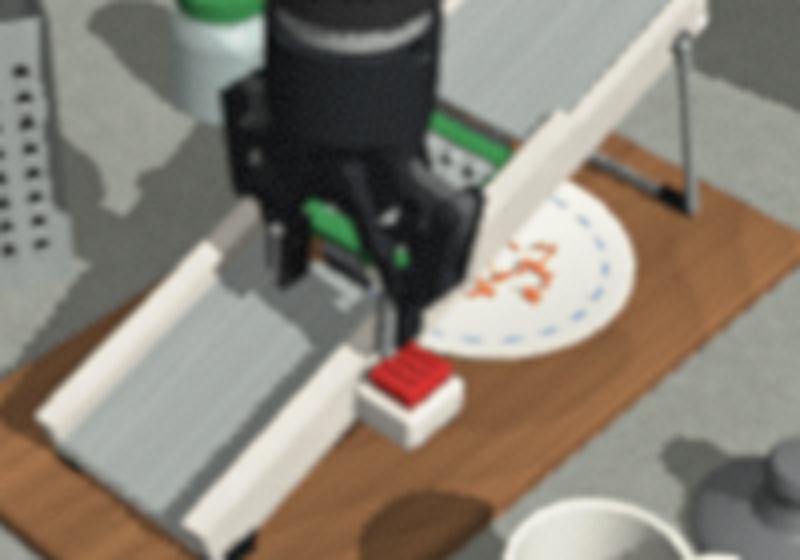

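The fingers straddle the near rail, with one just above the red cap (402,345 in the crop) and the other over the runway in front of the insert. I'll press in small steps.

>>> {"op": "move_arm", "data": {"slide": [[0,0,0.01],[0,0,0.02],[0,0,0.025],[0,0,0.025]], "turn": [0,0,0,0], "hand": [0.3,0.3,0.3,0.3]}}

```text
time_s: 4.55
ee_pos: [0.5421, -0.0294, 0.2607]
tool_rot: [0.0, 0.587, 0.809, 0.0]
ft_force: [0.1, -0.5, -0.2]
gripper_width: 0.06
```

>>> {"op": "move_arm", "data": {"slide": [[0,0,0.005],[0,0,0.01],[0,0,0.01]], "turn": [0,0,0], "hand": [0.3,0.3,0.3]}}

```text
time_s: 4.85
ee_pos: [0.5421, -0.0294, 0.2568]
tool_rot: [0.0, 0.587, 0.809, 0.0]
ft_force: [-0.3, 0.0, 3.9]
gripper_width: 0.0598
```

>>> {"op": "move_arm", "data": {"slide": [[0,0,0.005],[0,0,0.01],[0,0,0.01],[0,0,0.01],[0,0,0.01],[0,0,0.01]], "turn": [0,0,0,0,0,0], "hand": [0.3,0.3,0.3,0.3,0.3,0.3]}}

```text
time_s: 5.45
ee_pos: [0.5424, -0.0293, 0.2535]
tool_rot: [0.001, 0.587, 0.809, 0.001]
ft_force: [-0.7, 0.0, 6.7]
gripper_width: 0.0598
```

Run:
```python
from meas import *
p=vision.read_camera("scene"); P=p["pixels"][160:300,240:440]; cv2.imwrite("pics/s3.png",cv2.resize(P[:,:,::-1],(800,560),interpolation=2))
p=vision.read_camera("wrist"); save(p,"w3.png")
o=bot.get_obs();print(o["ee_pos"],o["ft_force"],o["moment"])
```

```text
[ 0.5424 -0.0293  0.2535] [-0.2737  0.0712  8.6566] [0.1732 0.1411 0.2027]
```

View pics/s3.png

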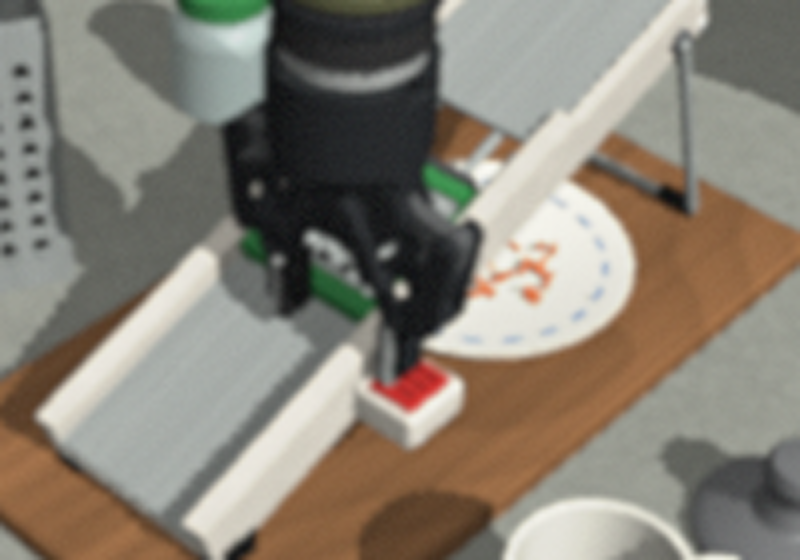

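View pics/w3.png

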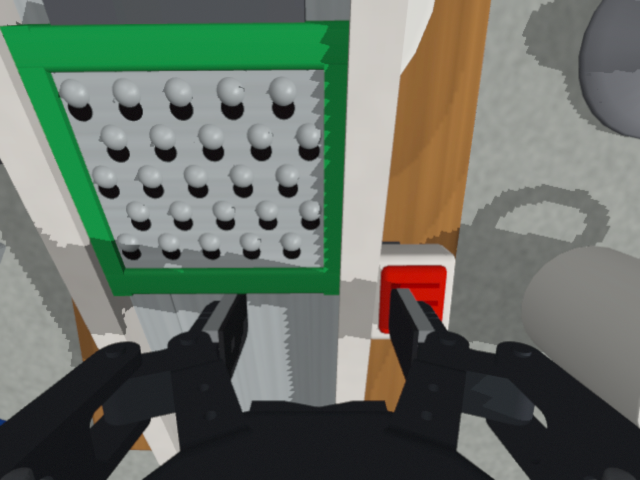

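The insert has popped out and lies against the left finger (crop 290,290), and the key is sunk into its housing. One more millimetre to seat the key on its stop, then hold.

>>> {"op": "move_arm", "data": {"slide": [[0,0,0.003],[0,0,0.003],[0,0,0.003],[0,0,0.003],[0,0,0.003],[0,0,0.003],[0,0,0.003],[0,0,0.003]], "turn": [0,0,0,0,0,0,0,0], "hand": [0.3,0.3,0.3,0.3,0.3,0.3,0.3,0.3]}}

```text
time_s: 6.35
ee_pos: [0.5424, -0.0293, 0.2533]
tool_rot: [0.001, 0.587, 0.81, 0.001]
ft_force: [-3.7, 0.0, 15.6]
gripper_width: 0.0598
```

Run:
```python
from meas import *
km=np.array([.5275,.007,.093]); ex=np.array([np.cos(np.radians(18)),np.sin(np.radians(18)),0]); ey=np.array([-ex[1],ex[0],0])
s=lambda P:np.array([(P-km)@ex*1000+55,(P-km)@ey*1000+75,P[2]*1000-18])
for i in range(3):
    p=vision.read_camera("wrist"); o=bot.get_obs(); print(o["time_s"],o["ee_pos"],o["ft_force"],o["moment"])
    for n,q in(("front",(200,290)),("front R",(320,290)),("frame back",(200,45)),("key",(430,300)),("tip L",(240,296))): print(n,s(world(p,q)))
t=vision.read_camera("top")
for n in("grater","mug","guard","jar"):
    d=vision.look_for(t,n); print(n,cw(t,d[0]["xyz"]) if d else None)
```

```text
6.4 [ 0.5424 -0.0293  0.2533] [-2.1367 -0.0509 14.7751] [0.3322 0.7057 0.2793]
front [45.5524 -8.4656 77.1841]
front R [45.3733 37.2248 77.2835]
frame back [-32.5696   6.3962 102.9653]
key [54.7701 83.3764 65.8377]
tip L [48.5101  6.3686 76.0207]
6.45 [ 0.5424 -0.0293  0.2533] [-2.8175 -0.1327 14.1929] [0.3241 0.6871 0.2365]
front [45.9424 -8.7841 76.2879]
front R [45.3577 37.2244 77.3197]
frame back [-32.7871   6.1181 102.0332]
key [54.786  83.388  65.8037]
tip L [48.662   6.2899 75.6867]
6.5 [ 0.5424 -0.0293  0.2533] [-2.1817  0.2369 15.2992] [0.3333 0.7535 0.2873]
front [45.6722 -8.5635 76.9088]
front R [45.2853 37.2232 77.4864]
frame back [-32.5777   6.3859 102.9308]
key [54.6577 83.2936 66.0788]
tip L [48.9707  6.1301 75.007 ]
grater [ 0.6469 -0.2721  0.1476]
mug [0.5204 0.1603 0.0168]
guard [0.3745 0.1203 0.0148]
jar [ 0.4486 -0.3367  0.0868]
```

The key is on its hard stop: force rose from about 7–9 N to 15 N with no further travel, and the cap is at about z 66 mm. The insert is steady with its front at x≈45.5 mm, and the bystanders haven't moved. Handing in.

Run:
```python
from h import *
print(finish_job()); o=bot.get_obs(); print(o["time_s"],o["ee_pos"],o["ft_force"])
```

```text
the job is handed in; nothing more can be done
None
the job is handed in; nothing more can be done
```

I handed the job in at about 6.5 s with the key held down by one finger and the insert caught against the other. The hand-in gives no verdict, so what follows is from my own last checks.

- **What I did:** I set the jaws 60 mm apart along the slicer's y axis, straddling the rail. One finger was above the red key and the other on the runway in front of the insert. I then pressed the key down in small steps.
- **Key:** It is on its hard stop. The upward force rose to about 15 N with no further travel, and the cap top measured about 66 mm in slicer z, against 67 expected.
- **Insert:** It shot out and stopped against the finger, still flat between the rails. Its front edge is at slicer x of about 45.5 mm, roughly 27 mm of travel. It stayed put to within about 0.5 mm over three readings.
- **Bystanders:** The grater, mug, hand guard and jar measured within about 6 mm of their first readings, which is close to the detector's own error.
- **Unexplained reading:** After the last extra press there was a sideways force of about −2 to −3 N along world x. The insert alone would push the other way. I put it down to friction at the key but did not confirm that.
- **Not measured directly:** The force between the insert and the finger was judged from the images and the spring.

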